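# Find the worktop edge that fits the radius leaf

## Robot

A 6-joint arm with a two-finger parallel gripper is mounted at the origin on a cart in front of the work surface, level with it; the furniture and walls round the work are solid. World frame = base frame: x ahead of the robot, y to its left, z up, the work surface at z = 0. Lengths are in m, angles in rad, forces in N, time in s.
With the tool pointing down it reaches from about 0.3 to 0.775 m from the base axis. Payload 14.6 kg.
Tool frame: the origin (TCP) lies midway between the tips of the shut fingers; the grasp point (between the pads) lies 19 mm behind it (ctrl.tcp_to_grasp is the z of the grasp point in the tool frame, in m); z points along the fingers, y is the line along which they close (so a half turn about z gives the same grasp; the last joint's range is limited). The gripper opens to 94 mm and grips with 3 to 60 N. Pads are 16 mm wide; open, the fingers measure 119 mm over their backs; the gripper's body (75 mm by 177 mm) begins 78 mm behind the grasp point.
Start: joints at [1.253, 0.3, 1.521, -0, 1.321, -0.067], TCP at [0.136, 0.533, 0.205] pointing down, gripper open.
Joint ranges: [-3.03, 3.03], [-0.79, 2.21], [0.23, 2.52], [-1.04, 4.18], [0, 3.07], [-2.55, 2.55]. Speed limits (rad/s): [2.22, 2.22, 2.57, 3.14, 3.14, 3.14].

## Interface

Orientations are given as [roll, pitch, yaw] about the fixed x, y, z axes, in that order (R = Rz(yaw) Ry(pitch) Rx(roll)).
In Python, from station import monitor, camera, ctrl gives the robot as it stands.
- The arm moves only by the tool apply_moves, never from a script. Its argument "plan" is one flat list of numbers, 4 for each row, row after row: the shift along the tool's x, y, z in mm, then the turn about the tool's z in rad. In form: [dx, dy, dz, spin, dx, dy, dz, spin, ...]. A call has 1 to 20 rows; each row shifts and turns the commanded pose from where the row before left it, along the tool's axes as they then stand; what a row does not reach is not made up. A row lasts 1/10 s, in which the tool goes at most 50 mm and 8.59 degrees, less where a joint would pass 70% of its speed; a pose out of reach is approached as far as the arm can. A call is refused whole if a number of a shift passes 50 or a number of a turn 0.15, either way. A call with a gripper value outside its range is refused whole. "hand" is the gripper command: -1 is shut, 1 is fully open, values between are in proportion, set as the call begins (left out, the last holds). The fingers move at their own pace and stop on an object; "squeeze" is the grip in N (left out, the last holds). Time passes only in rows, so rows that do not move let the fingers close. It gives the time, the measured TCP pose, the force, the opening and the grip force at its end, in the units of the state.
- monitor.get_obs(): the state, without advancing time (a new reading comes with each control period).
- camera(name): name is "side" or "top"; returns a dict with "image" (480x640x3 uint8, red, green, blue), "range_z" (480x640 float32, m along the optical axis (not along the pixel's ray), 0 where there is no reading), "mtx" (3x3 intrinsics, pixels), "rvec" (rotation vector, rad) and "tvec" (3), from world to camera coordinates, as OpenCV has them. Camera axes: x right, y down, z forward; pixel columns grow to the right and rows downward; lengths in m; the calibration is good to about 2 mm. A picture is of the moment at which its call begins.
- ctrl.hand_in(): hands the job in; it is judged then, once.
The state is a dict: "time_s": time; "qpos": joint angles; "joint_vel": joint speeds; "tau": joint torques, N m; "ee_pos": TCP position; "eef_rot": TCP orientation; "force": force on the tool from outside, world axes, zero at the start; "moment": the same for the moment, N m; "grip_width": finger opening in m; "grip_force": force on a finger pad.
Only numpy, scipy, OpenCV 4.12 (cv2) and the standard library are available. Lean on these libraries where they do the work, as an engineer would, in place of code of your own. Each camera call takes 0.05 s, during which the arm holds its last target. There are 200 camera calls.

## Task

Take the blue-handled radius leaf and touch it down lightly, upright and astride, on each of the three rounded wooden edge samples in turn, from left to right, to feel on which one it fits and neither rocks nor stands off. On the one that fits press it gently home and, still lightly pressed, roll it about twenty degrees round the edge to one side to prove that it stays seated, then bring it back upright and leave it sitting there by itself. Never lean hard on a sample, and leave the other kitchen things alone.

Things in the scene. Friction and masses are not known exactly. Their poses are not given: they have to be found in the camera images.
- leaf: the loose radius leaf, 120 g nominal, standing on its two feet: an aluminium arch (20 mm along its own x, 44 mm along y, 20 mm high) with a blue upright handle on top (20 mm along x, 26 mm along y, from 20 to 64 mm above the feet). The concave arc in its underside runs across y, has radius 18.6 mm and spans 100 degrees, so its crown is 6.6 mm above the feet. Origin: centre of its underside; x is the direction that must lie along an edge (either way round), z up
- leaf_grip (a point): centre of the part of the leaf's blue handle to grip, 45 mm above the leaf's underside; the handle is 26 mm wide along y here, free on both sides down to 20 mm above the underside
- leaf_arc (a point): centre of the leaf's concave arc, an imaginary point 12.0 mm below its underside (57.0 mm below leaf_grip); x along the leaf's thickness, y across the arc, z up. On the fitting sample it comes to within 1 mm of the centre line of the half-round and stays there as the leaf is rolled; on an edge that is too thin it ends about 4 mm away (below, when upright), on one that is too thick about 5 mm above
- sample_a: one of three fixed worktop-edge samples: a pale wooden board 60 mm long standing on edge in a black foot (66 x 80 x 12 mm), its upper edge a full half-round running along the sample's own x axis. The three look alike but differ in thickness: the radius of each half-round is not marked, lies between 14 and 23 mm, and differs by at least 3 mm from sample to sample. Origin: centre of the foot's underside; x along the board, y across it, z up
- sample_b: one of three fixed worktop-edge samples: a pale wooden board 60 mm long standing on edge in a black foot (66 x 80 x 12 mm), its upper edge a full half-round running along the sample's own x axis. The three look alike but differ in thickness: the radius of each half-round is not marked, lies between 14 and 23 mm, and differs by at least 3 mm from sample to sample. Origin: centre of the foot's underside; x along the board, y across it, z up
- sample_c: one of three fixed worktop-edge samples: a pale wooden board 60 mm long standing on edge in a black foot (66 x 80 x 12 mm), its upper edge a full half-round running along the sample's own x axis. The three look alike but differ in thickness: the radius of each half-round is not marked, lies between 14 and 23 mm, and differs by at least 3 mm from sample to sample. Origin: centre of the foot's underside; x along the board, y across it, z up
- axis_a (a point): on sample a: point on the centre line of its half-round, mid-length, always 60 mm above the worktop; the crown of the edge lies one radius above it. x runs along the edge, z up. The parts are rigid, so force rises steeply once it touches (some 10 to 30 N per mm of tool travel): come down slowly and stop by feel. Counted force is the sum of the pushes at all touching spots, up to about 1.6 times the downward push because the flanks wedge
- axis_b (a point): on sample b: point on the centre line of its half-round, mid-length, always 60 mm above the worktop; the crown of the edge lies one radius above it. x runs along the edge, z up. The parts are rigid, so force rises steeply once it touches (some 10 to 30 N per mm of tool travel): come down slowly and stop by feel. Counted force is the sum of the pushes at all touching spots, up to about 1.6 times the downward push because the flanks wedge
- axis_c (a point): on sample c: point on the centre line of its half-round, mid-length, always 60 mm above the worktop; the crown of the edge lies one radius above it. x runs along the edge, z up. The parts are rigid, so force rises steeply once it touches (some 10 to 30 N per mm of tool travel): come down slowly and stop by feel. Counted force is the sum of the pushes at all touching spots, up to about 1.6 times the downward push because the flanks wedge
- mug_2: small white cup with a teal band, 61 x 86 x 51 mm, a bystander; origin at the centre of its underside
- shaker: grey shaker, 44 mm across, 90 mm high, a bystander; origin at the centre of its underside
- pot_1: low white and red pot, 63 mm across, 34 mm high, a bystander; origin at the centre of its underside
- kitchen_timer: red and cream kitchen timer, 63 mm across, 53 mm high, a bystander; origin at the centre of its underside
There are look-alikes about, which are no part of the job. Of the things shaped like the leaf, the aluminium one is meant. What is shaped like the sample_a but orange is not meant.

How it is judged:
On the way, in this order (a step that is already met when the one before it is completed fails the run):
1. the leaf, upright within 0.15 rad and astride, touches the left sample (as seen by the robot; left is +y) with more than 1 N (angle between leaf_arc's own z axis and vertical below 0.15 rad and ((world y of axis_a between 0.0675 and 1 m and y of leaf_arc in the frame of axis_a between -0.006 and 0.006 m and contact force between leaf and sample_a above 1 N) or (world y of axis_b between 0.0675 and 1 m and y of leaf_arc in the frame of axis_b between -0.006 and 0.006 m and contact force between leaf and sample_b above 1 N) or (world y of axis_c between 0.0675 and 1 m and y of leaf_arc in the frame of axis_c between -0.006 and 0.006 m and contact force between leaf and sample_c above 1 N))), for 0.1 s.
2. the leaf, upright within 0.15 rad and astride, touches the middle sample (as seen by the robot; left is +y) with more than 1 N (angle between leaf_arc's own z axis and vertical below 0.15 rad and ((world y of axis_a between -0.0675 and 0.0675 m and y of leaf_arc in the frame of axis_a between -0.006 and 0.006 m and contact force between leaf and sample_a above 1 N) or (world y of axis_b between -0.0675 and 0.0675 m and y of leaf_arc in the frame of axis_b between -0.006 and 0.006 m and contact force between leaf and sample_b above 1 N) or (world y of axis_c between -0.0675 and 0.0675 m and y of leaf_arc in the frame of axis_c between -0.006 and 0.006 m and contact force between leaf and sample_c above 1 N))), for 0.1 s.
3. the leaf, upright within 0.15 rad and astride, touches the right sample (as seen by the robot; left is +y) with more than 1 N (angle between leaf_arc's own z axis and vertical below 0.15 rad and ((world y of axis_a between -1 and -0.0675 m and y of leaf_arc in the frame of axis_a between -0.006 and 0.006 m and contact force between leaf and sample_a above 1 N) or (world y of axis_b between -1 and -0.0675 m and y of leaf_arc in the frame of axis_b between -0.006 and 0.006 m and contact force between leaf and sample_b above 1 N) or (world y of axis_c between -1 and -0.0675 m and y of leaf_arc in the frame of axis_c between -0.006 and 0.006 m and contact force between leaf and sample_c above 1 N))), for 0.1 s.
4. seated on the fitting sample (arc centre within 1.6 mm of its centre line), pressed with 1.5 to 30 N, the leaf is rolled round the edge by more than 0.25 rad and less than 0.5 rad (((y of leaf_arc in the frame of axis_a between -0.0016 and 0.0016 m and z of leaf_arc in the frame of axis_a between -0.0016 and 0.0016 m and x of leaf_arc in the frame of axis_a between -0.022 and 0.022 m and angle between the x axis of leaf_arc and the x axis of axis_a, either way round below 0.12 rad and contact force between leaf and sample_a between 1.5 and 30 N and angle between leaf_arc's own z axis and vertical between 0.25 and 0.5 rad) or (y of leaf_arc in the frame of axis_b between -0.0016 and 0.0016 m and z of leaf_arc in the frame of axis_b between -0.0016 and 0.0016 m and x of leaf_arc in the frame of axis_b between -0.022 and 0.022 m and angle between the x axis of leaf_arc and the x axis of axis_b, either way round below 0.12 rad and contact force between leaf and sample_b between 1.5 and 30 N and angle between leaf_arc's own z axis and vertical between 0.25 and 0.5 rad) or (y of leaf_arc in the frame of axis_c between -0.0016 and 0.0016 m and z of leaf_arc in the frame of axis_c between -0.0016 and 0.0016 m and x of leaf_arc in the frame of axis_c between -0.022 and 0.022 m and angle between the x axis of leaf_arc and the x axis of axis_c, either way round below 0.12 rad and contact force between leaf and sample_c between 1.5 and 30 N and angle between leaf_arc's own z axis and vertical between 0.25 and 0.5 rad))), for 0.1 s.
At the end, for the whole second after the job is handed in: the leaf sits by itself, released and at rest, on the sample it fits: its arc centre within 1.6 mm (across the edge and in height) of the half-round's centre line and within 22 mm of mid-length, its x axis within 0.12 rad of the edge, upright within 0.1 rad (((y of leaf_arc in the frame of axis_a between -0.0016 and 0.0016 m and z of leaf_arc in the frame of axis_a between -0.0016 and 0.0016 m and x of leaf_arc in the frame of axis_a between -0.022 and 0.022 m and angle between the x axis of leaf_arc and the x axis of axis_a, either way round below 0.12 rad) or (y of leaf_arc in the frame of axis_b between -0.0016 and 0.0016 m and z of leaf_arc in the frame of axis_b between -0.0016 and 0.0016 m and x of leaf_arc in the frame of axis_b between -0.022 and 0.022 m and angle between the x axis of leaf_arc and the x axis of axis_b, either way round below 0.12 rad) or (y of leaf_arc in the frame of axis_c between -0.0016 and 0.0016 m and z of leaf_arc in the frame of axis_c between -0.0016 and 0.0016 m and x of leaf_arc in the frame of axis_c between -0.022 and 0.022 m and angle between the x axis of leaf_arc and the x axis of axis_c, either way round below 0.12 rad)) and angle between leaf_arc's own z axis and vertical below 0.1 rad and linear speed of leaf below 0.02 m/s and contact force between leaf and the fingers below 0.1 N); the robot touches nothing.
It fails at once if the leaf is pressed on a sample with more than 30 N (contact force between leaf and sample_a above 30 N or contact force between leaf and sample_b above 30 N or contact force between leaf and sample_c above 30 N).
It fails at once if the robot itself bears on a sample with more than 5 N (contact force between any of the fingers, the arm and sample_a above 5 N or contact force between any of the fingers, the arm and sample_b above 5 N or contact force between any of the fingers, the arm and sample_c above 5 N).
It fails at once if a bystander (cup, shaker, pot, timer) is moved more than 20 mm (distance of any of mug_2, shaker, pot_1, kitchen_timer from where it was at the start of the episode above 0.02 m).
It also fails if it takes over 72 s, if anything falls off the work surface, if the arm or the gripper's body presses on something with over 40 N, if the wrist force passes 120 N, or if a joint passes its speed limit or range.

## Working session

There is one attempt and no reset: what is moved stays moved. The work goes in short steps, Python scripts to look and compute and a tool call to move; the robot and the scene stay as the last step left them, time stands still between calls to the robot, and variables do not carry over. Pictures are saved under pics/ and viewed, at most 10 in all, crops included, and the job is handed in when it is done.

Besides the shell and the picture viewer there is one more tool, called after "Call:" as a command line: name --argument value ..., lists and objects as JSON in quotes. apply_moves: Moves the arm, as the interface text tells. Its arguments: {"type":"object","properties":{"plan":{"type":"array","items":{"type":"number"}},"hand":{"type":"number"},"squeeze":{"type":"number"}},"required":["plan"]}

```bash
mkdir -p pics; ls
cat > h.py <<'E'
import numpy as np, cv2
from station import monitor, camera, ctrl
def grab(n):
    c=camera(n); c['R']=cv2.Rodrigues(np.array(c['rvec'],float))[0]; c['t']=np.array(c['tvec'],float).ravel(); return c
def pts(c):
    v,u=np.mgrid[0:480,0:640]; z=c['range_z']; K=np.array(c['mtx'])
    p=np.stack([(u-K[0,2])/K[0,0]*z,(v-K[1,2])/K[1,1]*z,z],-1)
    return (p-c['t'])@c['R']   # world
E
python3 - <<'E'
from h import *
for n in('side','top'):
    c=grab(n); cv2.imwrite(f'pics/{n}0.png',c['image'][:,:,::-1]); np.savez(f'{n}0.npz',**c)
    print(n,-c['R'].T@c['t'],c['mtx'][0][0])
print(monitor.get_obs(),ctrl.tcp_to_grasp)
E
```

```text
pics
side [0.40181355 0.94826806 0.55105756] 449.4193474304313
top [0.46746356 0.05649016 1.23106919] 487.1988833030659
{'time_s': 0.1, 'qpos': array([ 1.25338657e+00,  3.00411723e-01,  1.52152020e+00, -1.89027690e-05,
        1.32072452e+00, -6.66005869e-02]), 'joint_vel': array([-0.0017418 , -0.00050358, -0.00131108, -0.00093454, -0.00049647,
        0.00092036]), 'tau': array([ 7.44004956e-05, -5.32637823e+01, -3.53288090e+01,  7.09232851e-02,
        2.34537944e-02, -5.73966099e-05]), 'ee_pos': array([0.13643513, 0.53255761, 0.20494466]), 'eef_rot': array([-3.14053001e+00, -5.25270332e-05,  2.89078814e+00]), 'force': array([ 0.39217408,  0.02380476, -0.15164951]), 'moment': array([-0.05540538,  0.00206224, -0.00651634]), 'grip_force': 0.0, 'grip_width': 0.09415320466002984} -0.0188
```

View pics/top0.png

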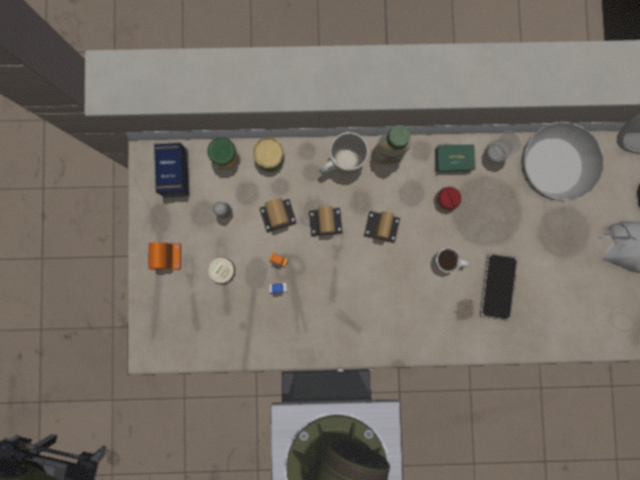

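View pics/side0.png

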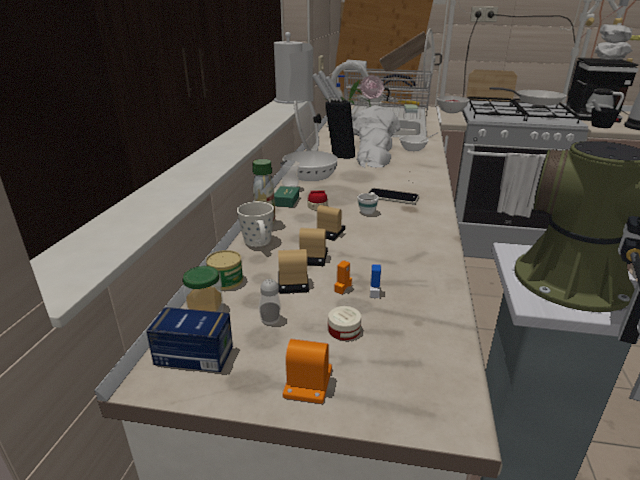

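The leaf candidates in the top view are the blue-handled aluminium one at (278,289) and an orange look-alike at (278,260). I choose the blue one. The samples are at (278,214), (325,221) and (382,226), and the big orange sample at (165,256) is not meant.

```bash
cat >> h.py <<'E'
def mask_blue(im): 
    h=cv2.cvtColor(im,cv2.COLOR_RGB2HSV); return (h[...,0]>105)&(h[...,0]<130)&(h[...,1]>150)&(h[...,2]>90)
E
python3 - <<'E'
from h import *
d=dict(np.load('top0.npz')); P=pts(d); s=dict(np.load('side0.npz')); Q=pts(s)
def rect(xy): 
    (c,wh,a)=cv2.minAreaRect((xy*1000).astype(np.float32)); return np.round(c,1),np.round(wh,1),a
for n,(u,v) in dict(L=(278,214),M=(325,221),R=(382,226)).items():
    w=P[v-24:v+24,u-24:u+24].reshape(-1,3)
    rgb=d['image'][v-24:v+24,u-24:u+24].reshape(-1,3).astype(int)
    b=w[(w[:,2]>.05)&(w[:,2]<.09)&(rgb[:,0]>rgb[:,2]+15)]; k=w[(rgb.max(1)<60)&(w[:,2]<.03)]
    f=np.vstack([k,b])
    b0=b[b[:,2]>np.percentile(b[:,2],95)-.006]
    print(n,len(b),'board rect',rect(b[:,:2]),'crown',rect(b0[:,:2]),'med',np.median(b,0).round(4),'ztop',np.percentile(b[:,2],[50,90,98]).round(4),'foot',rect(f[:,:2]))
m=mask_blue(d['image']); m[:270]=0;m[305:]=0;m[:,:260]=0;m[:,300:]=0
b=P[m]; print('leaf top',m.sum(),rect(b[:,:2]),np.percentile(b[:,2],[10,50,90]))
w=P[275:303,262:296].reshape(-1,3); a=w[(w[:,2]>.012)&(w[:,2]<.075)]; print('leaf all',len(a),rect(a[:,:2]),a.mean(0))
m=mask_blue(s['image']); m[:255]=0;m[:,:365]=0;m[:,390:]=0;m[300:]=0
b=Q[m]; print('side',m.sum(),np.median(b,0),np.ptp(b,0),rect(b[:,:2]))
# side crop and top crop
A=cv2.resize(s['image'][190:310,260:400],None,fx=4,fy=4,interpolation=3); B=cv2.resize(d['image'][190:310,240:300],None,fx=4,fy=4,interpolation=3)
cv2.imwrite('pics/crop.png',np.hstack([A,B])[:,:,::-1])
E
```

```text
L 478 board rect (array([623.5, 133.4]), array([61.5, 43.9]), 16.068960189819336) crown (array([623.1, 132.9]), array([60.2, 31.5]), 17.3823184967041) med [0.6212 0.1326 0.0789] ztop [0.0789 0.0834 0.0851] foot (array([622.3, 132.6]), array([64.2, 71.5]), 17.30213737487793)
M 384 board rect (array([603.8,  13.7]), array([60.7, 35.5]), 4.047526836395264) crown (array([603.6,  13.3]), array([59.6, 26.9]), 4.082335948944092) med [0.6025 0.0147 0.0753] ztop [0.0753 0.0798 0.0818] foot (array([602.4,  12.6]), array([63. , 72.5]), 2.1998696327209473)
R 323 board rect (array([ 588.1, -128.5]), array([29.4, 60.3]), 74.87542724609375) crown (array([ 588.1, -128.5]), array([24.5, 60. ]), 72.69597625732422) med [ 0.587  -0.1264  0.072 ] ztop [0.072  0.076  0.0776] foot (array([ 586.7, -128.8]), array([73.6, 63. ]), 76.39325714111328)
leaf top 53 (array([440.6, 133.6]), array([19.4, 14.3]), 88.8856201171875) [0.06283348 0.06485999 0.06730777]
leaf all 148 (array([441.5, 135.3]), array([20.3, 43.2]), 5.017615795135498) [0.44205992 0.13357504 0.04865381]
side 155 [0.4395404  0.14697062 0.05386599] [0.04721443 0.8193272  0.52656759] (array([416.9, 538.4]), array([ 17.2, 820.2]), 3.304349660873413)
```

View pics/crop.png

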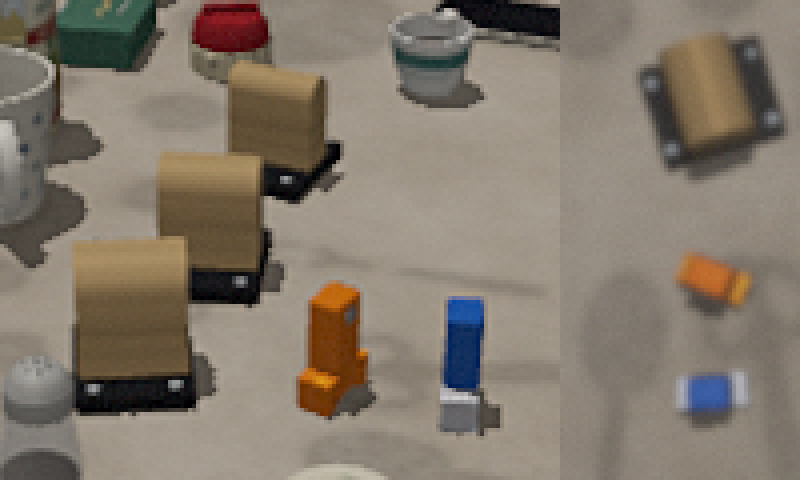

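The crop confirms the choice. The leaf has a blue handle on pale aluminium at crop (460,360), and the look-alike at (335,350) is all orange. Sample radii come out near 23, 19 and 16 mm. The moves can't tilt the tool, so I'll grip the handle across its x faces, which lets the leaf pivot in the pads when it is rolled.

Call:
apply_moves --plan '[-19.7, -15.5, 0, 0, -19.7, -15.5, 0, 0, -19.7, -15.5, 0, 0, -19.7, -15.5, 0, 0, -19.7, -15.5, 0, 0, -19.7, -15.5, 0, 0, -19.7, -15.5, 0, 0, -19.7, -15.5, 0, 0, -19.7, -15.5, 0, 0, -19.7, -15.5, 0, 0, -19.7, -15.5, 0, 0, -19.7, -15.5, 0, 0, -19.7, -15.5, 0, 0, -19.7, -15.5, 0, 0, -19.7, -15.5, 0, 0, -19.7, -15.5, 0, 0, -19.7, -15.5, 0, 0, -19.7, -15.5, 0, 0, -19.7, -15.5, 0, 0, -19.7, -15.5, 0, 0]' --hand 0.15 --squeeze 25

```text
time_s: 2.1
ee_pos: [0.4416, 0.1337, 0.2052]
eef_rot: [-3.141, -0.0, 2.891]
force: [-0.2, 0.7, 0.6]
grip_width: 0.0541
grip_force: 0.0
```

Call:
apply_moves --plan '[0, 0, 0, 0.137, 0, 0, 0, 0.137, 0, 0, 0, 0.137, 0, 0, 0, 0.137, 0, 0, 0, 0.137, 0, 0, 0, 0.137, 0, 0, 0, 0.137, 0, 0, 0, 0.137, 0, 0, 0, 0.137, 0, 0, 20, 0, 0, 0, 20, 0, 0, 0, 20, 0, 0, 0, 20, 0, 0, 0, 0, 0, 0, 0, 0, 0]'

```text
time_s: 3.6
ee_pos: [0.4413, 0.1347, 0.1258]
eef_rot: [-3.141, 0.0, 1.658]
force: [0.2, -1.0, 0.1]
grip_width: 0.0538
grip_force: 0.0
```

```bash
cat >> h.py <<'E'
def go(x,y,z,yaw):
    "tool-axis shift mm (before spin) and spin"
    o=monitor.get_obs(); r=o['eef_rot']; c,s=np.cos(r[2]),np.sin(r[2]); p=o['ee_pos']
    d=np.array([x,y,z])-p; sp=(r[2]-yaw+np.pi/2)%np.pi-np.pi/2
    print('t',round(o['time_s'],2),'p',p.round(4),'rot',np.round(r,3),'F',o['force'].round(2),'M',o['moment'].round(3),'w',round(o['grip_width'],4),'g',round(o['grip_force'],1))
    print('tool dx dy dz mm',np.round([1e3*(d[0]*c+d[1]*s),1e3*(d[0]*s-d[1]*c),-1e3*d[2]],1),'spin',round(sp,3))
E
python3 - <<'E'
from h import *
go(.4408,.1345,.026,np.pi/2+.087)
c=grab('side'); d=grab('top')
A=cv2.resize(c['image'][190:310,300:440],None,fx=4,fy=4,interpolation=3);B=cv2.resize(d['image'][230:350,240:300],None,fx=4,fy=4,interpolation=3)
cv2.imwrite('pics/c2.png',np.hstack([A,B])[:,:,::-1])
E
```

```text
t 3.6 p [0.4413 0.1347 0.1258] rot [-3.141  0.     1.658] F [ 0.2  -1.02  0.11] M [-0.062  0.079 -0.001] w 0.0538 g 0.0
tool dx dy dz mm [-0.2 -0.5 99.8] spin -0.0
```

View pics/c2.png

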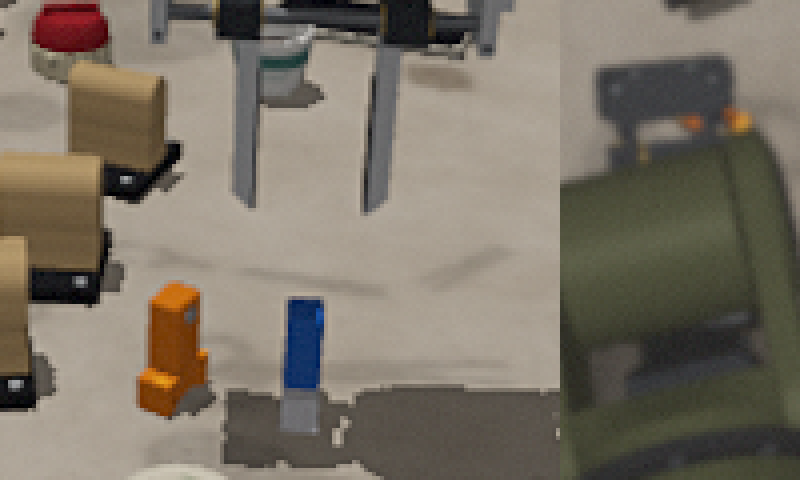

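The fingers at crop (245,205) and (375,205) straddle the handle at (305,300), so I descend and grip.

Call:
apply_moves --plan '[0, 0, 15, 0, 0, 0, 15, 0, 0, 0, 15, 0, 0, 0, 15, 0, 0, 0, 15, 0, 0, 0, 12, 0, 0, 0, 8, 0, 0, 0, 4.8, 0, 0, 0, 0, 0, 0, 0, 0, 0]'

```text
time_s: 4.7
ee_pos: [0.4415, 0.1348, 0.0261]
eef_rot: [3.141, -0.0, 1.658]
force: [-1.0, -0.6, 0.0]
grip_width: 0.0542
grip_force: 0.0
```

Call:
apply_moves --plan '[0, 0, 0, 0, 0, 0, 0, 0, 0, 0, 0, 0, 0, 0, 0, 0, 0, 0, 0, 0, 0, 0, 0, 0, 0, 0, -1, 0, 0, 0, -9, 0, 0, 0, -15, 0, 0, 0, -20, 0, 0, 0, -20, 0, 0, 0, -20, 0, 0, 0, -20, 0, 0, 0, -15, 0, 0, 0, 0, 0, 0, 0, 0, 0]' --hand -1 --squeeze 25

```text
time_s: 6.3
ee_pos: [0.4411, 0.1347, 0.1455]
eef_rot: [3.141, -0.0, 1.658]
force: [-1.0, -0.1, -1.8]
grip_width: 0.0199
grip_force: 25.0
```

Run:
```python
from h import *
go(.623,.133,.146,np.pi/2+.295)
c=grab('side'); np.savez('s3.npz',**c)
A=cv2.resize(c['image'][150:300,260:420],None,fx=4,fy=4,interpolation=3)
m=mask_blue(c['image']); m[:100]=0;m[300:]=0;m[:,:340]=0;m[:,420:]=0
ys,xs=np.nonzero(m); b=pts(c)[m]; print(m.sum(),xs.mean(),ys.mean(),np.median(b,0),np.percentile(b,[5,95],axis=0).round(4))
cv2.imwrite('pics/c3.png',A[:,:,::-1])
```

```text
t 6.3 p [0.4411 0.1347 0.1455] rot [ 3.141 -0.     1.658] F [-1.03 -0.05 -1.8 ] M [-0.069  0.023 -0.022] w 0.0199 g 25.0
tool dx dy dz mm [-17.5 181.1  -0.5] spin -0.208
170 377.8705882352941 225.92352941176472 [0.44141289 0.14754444 0.16589062] [[0.4341 0.1448 0.1454]
 [0.4488 0.1498 0.1836]]
```

View pics/c3.png

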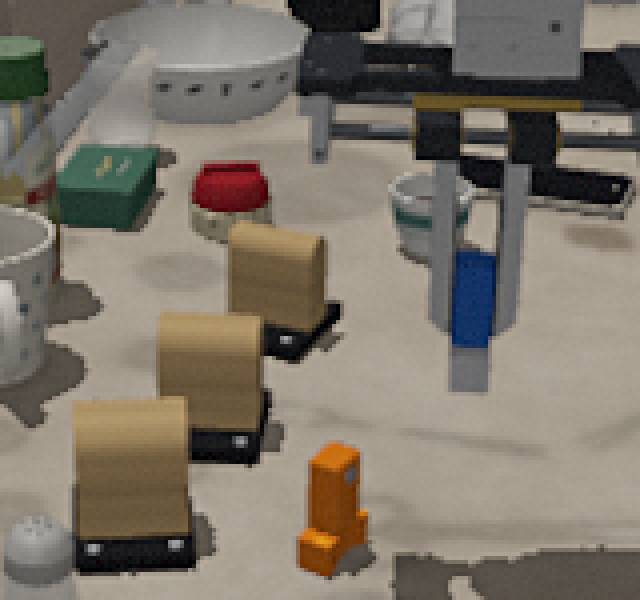

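The leaf is held squarely, with the handle at crop (472,300). Next is the left sample.

Call:
apply_moves --plan '[-1.75, 18.1, 0, 0, -1.75, 18.1, 0, 0, -1.75, 18.1, 0, 0, -1.75, 18.1, 0, 0, -1.75, 18.1, 0, 0, -1.75, 18.1, 0, 0, -1.75, 18.1, 0, 0, -1.75, 18.1, 0, 0, -1.75, 18.1, 0, 0, -1.75, 18.1, 0, 0, 0, 0, 5, -0.104, 0, 0, 5, -0.104, 0, 0, 10, 0, 0, 0, 8, 0, 0, 0, 5, 0, 0, 0, 0, 0, 0, 0, 0, 0]'

```text
time_s: 8.05
ee_pos: [0.6231, 0.133, 0.1128]
eef_rot: [3.141, 0.0, 1.865]
force: [0.1, 0.5, -0.4]
grip_width: 0.0196
grip_force: 25.0
```

Run:
```python
from h import *
go(.623,.133,.105,np.pi/2+.295)
c=grab('side'); np.savez('s4.npz',**c)
A=cv2.resize(c['image'][200:310,230:350],None,fx=5,fy=5,interpolation=3)
m=mask_blue(c['image']); m[:150]=0;m[290:]=0;m[:,:260]=0;m[:,345:]=0
b=pts(c)[m]; print(m.sum(),np.median(b,0))
cv2.imwrite('pics/c4.png',A[:,:,::-1])
```

```text
t 8.05 p [0.6231 0.133  0.1128] rot [3.141 0.    1.865] F [ 0.09  0.54 -0.35] M [-0.053  0.002 -0.05 ] w 0.0196 g 25.0
tool dx dy dz mm [ 0.  -0.1  7.8] spin -0.001
160 [0.62059317 0.14577177 0.13123492]
```

View pics/c4.png

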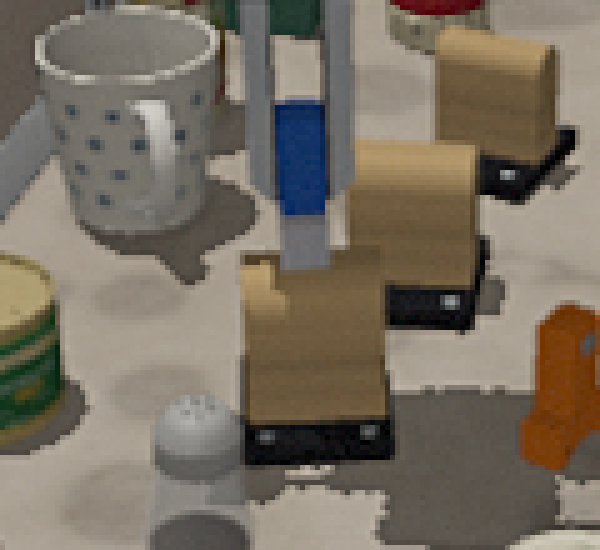

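The leaf stands above the mid-length of the left board, with the arch at crop (305,240). I come down by feel.

Call:
apply_moves --plan '[0, 0, 2, 0, 0, 0, 2, 0, 0, 0, 1, 0, 0, 0, 0.5, 0, 0, 0, 0.5, 0, 0, 0, 0.5, 0, 0, 0, 0, 0]'

```text
time_s: 8.8
ee_pos: [0.6231, 0.133, 0.1061]
eef_rot: [-3.142, -0.0, 1.866]
force: [-0.1, -0.6, -2.0]
grip_width: 0.0199
grip_force: 25.0
```

Call:
apply_moves --plan '[0, 0, 0.5, 0, 0, 0, 0.5, 0, 0, 0, 0, 0]'

```text
time_s: 9.1
ee_pos: [0.623, 0.133, 0.1051]
eef_rot: [-3.141, -0.0, 1.866]
force: [0.1, 0.1, -1.0]
grip_width: 0.02
grip_force: 25.0
```

Call:
apply_moves --plan '[0, 0, 0.4, 0, 0, 0, 0.4, 0, 0, 0, 0, 0]'

```text
time_s: 9.4
ee_pos: [0.6231, 0.133, 0.1043]
eef_rot: [-3.142, 0.0, 1.866]
force: [0.0, -0.0, -1.7]
grip_width: 0.0199
grip_force: 25.0
```

Call:
apply_moves --plan '[0, 0, 0.3, 0, 0, 0, 0.2, 0, 0, 0, 0, 0]'

```text
time_s: 9.7
ee_pos: [0.6231, 0.133, 0.1038]
eef_rot: [-3.142, -0.0, 1.866]
force: [-0.4, 0.1, -1.0]
grip_width: 0.0197
grip_force: 25.0
```

Call:
apply_moves --plan '[0, 0, 0.3, 0, 0, 0, 0.2, 0, 0, 0, 0, 0]'

```text
time_s: 10.0
ee_pos: [0.6231, 0.133, 0.1033]
eef_rot: [-3.142, -0.0, 1.866]
force: [1.0, -0.0, -2.1]
grip_width: 0.02
grip_force: 25.0
```

Call:
apply_moves --plan '[0, 0, 0.3, 0, 0, 0, 0, 0]'

```text
time_s: 10.2
ee_pos: [0.6231, 0.133, 0.103]
eef_rot: [-3.142, 0.0, 1.866]
force: [0.2, 0.6, -1.4]
grip_width: 0.0198
grip_force: 25.0
```

Call:
apply_moves --plan '[0, 0, 0.3, 0, 0, 0, 0, 0]'

```text
time_s: 10.4
ee_pos: [0.6231, 0.133, 0.1027]
eef_rot: [-3.142, -0.0, 1.866]
force: [-0.7, -0.4, -1.3]
grip_width: 0.0196
grip_force: 25.0
```

Call:
apply_moves --plan '[0, 0, 0.3, 0, 0, 0, 0, 0]'

```text
time_s: 10.6
ee_pos: [0.6231, 0.133, 0.1025]
eef_rot: [3.141, 0.0, 1.866]
force: [0.1, -0.1, -0.7]
grip_width: 0.0197
grip_force: 25.0
```

Call:
apply_moves --plan '[0, 0, 0.3, 0, 0, 0, 0, 0]'

```text
time_s: 10.8
ee_pos: [0.6231, 0.133, 0.1024]
eef_rot: [3.141, 0.0, 1.866]
force: [-1.2, 0.1, 1.2]
grip_width: 0.0198
grip_force: 25.0
```

Call:
apply_moves --plan '[0, 0, 0.2, 0, 0, 0, 0, 0]'

```text
time_s: 11.0
ee_pos: [0.6232, 0.133, 0.1023]
eef_rot: [3.141, 0.0, 1.866]
force: [-1.7, -0.5, 4.9]
grip_width: 0.0199
grip_force: 25.0
```

Call:
apply_moves --plan '[0, 0, 0.1, 0, 0, 0, 0, 0]'

```text
time_s: 11.2
ee_pos: [0.6232, 0.133, 0.1023]
eef_rot: [3.141, 0.0, 1.866]
force: [-2.0, -1.2, 6.3]
grip_width: 0.0202
grip_force: 25.0
```

Run:
```python
from h import *
go(.6036,.0135,.112,np.pi/2+.06)
```

```text
t 11.2 p [0.6232 0.133  0.1023] rot [3.141 0.    1.866] F [-1.95 -1.21  6.27] M [-0.307  0.401 -0.009] w 0.0202 g 25.0
tool dx dy dz mm [-108.6  -53.5   -9.7] spin 0.235
```

Left contact is firm at about 7 N with the arc standing 4 mm high, so that sample is too thick. Now the middle one.

Call:
apply_moves --plan '[0, 0, -4, 0, 0, 0, -10, 0, 0, 0, -10, 0, -13.6, -6.7, 0, 0, -13.6, -6.7, 0, 0, -13.6, -6.7, 0, 0, -13.6, -6.7, 0, 0, -13.6, -6.7, 0, 0, -13.6, -6.7, 0, 0, -13.6, -6.7, 0, 0, -13.6, -6.7, 0, 0, 0, 0, 5, 0.118, 0, 0, 5, 0.117, 0, 0, 4, 0, 0, 0, 0, 0, 0, 0, 0, 0]'

```text
time_s: 12.8
ee_pos: [0.6034, 0.0132, 0.1119]
eef_rot: [-3.142, 0.0, 1.634]
force: [1.1, 0.0, -1.1]
grip_width: 0.0199
grip_force: 25.0
```

Run:
```python
from h import *
go(.6036,.0135,.100,np.pi/2+.06)
c=grab('side')
A=cv2.resize(c['image'][180:290,260:380],None,fx=5,fy=5,interpolation=3)
cv2.imwrite('pics/c5.png',A[:,:,::-1])
```

```text
t 12.8 p [0.6034 0.0132 0.1119] rot [-3.142  0.     1.634] F [ 1.09  0.04 -1.12] M [-0.087  0.045  0.017] w 0.0199 g 25.0
tool dx dy dz mm [ 0.3  0.2 11.9] spin 0.003
```

View pics/c5.png

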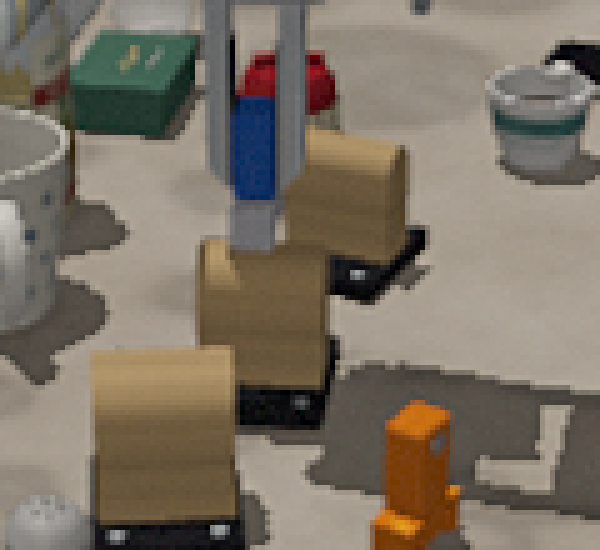

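The leaf is above the middle board, with the arch at crop (252,225).

Call:
apply_moves --plan '[0, 0, 4, 0, 0, 0, 3, 0, 0, 0, 2, 0, 0, 0, 1, 0, 0, 0, 0.5, 0, 0, 0, 0.5, 0, 0, 0, 0, 0]'

```text
time_s: 13.55
ee_pos: [0.6034, 0.0133, 0.1009]
eef_rot: [3.141, 0.0, 1.631]
force: [-0.2, 0.6, -0.4]
grip_width: 0.0201
grip_force: 25.0
```

Call:
apply_moves --plan '[0, 0, 0.4, 0, 0, 0, 0.4, 0, 0, 0, 0, 0]'

```text
time_s: 13.85
ee_pos: [0.6034, 0.0133, 0.1]
eef_rot: [-3.142, -0.0, 1.631]
force: [-1.1, 0.7, -0.0]
grip_width: 0.02
grip_force: 25.0
```

Call:
apply_moves --plan '[0, 0, 0.4, 0, 0, 0, 0, 0]'

```text
time_s: 14.05
ee_pos: [0.6034, 0.0133, 0.0996]
eef_rot: [-3.142, -0.0, 1.631]
force: [0.5, 0.2, -1.5]
grip_width: 0.0202
grip_force: 25.0
```

Call:
apply_moves --plan '[0, 0, 0.4, 0, 0, 0, 0, 0]'

```text
time_s: 14.25
ee_pos: [0.6034, 0.0133, 0.0992]
eef_rot: [-3.142, -0.0, 1.631]
force: [-0.4, -0.4, -0.7]
grip_width: 0.0202
grip_force: 25.0
```

Call:
apply_moves --plan '[0, 0, 0.3, 0, 0, 0, 0, 0]'

```text
time_s: 14.45
ee_pos: [0.6034, 0.0133, 0.0989]
eef_rot: [-3.142, -0.0, 1.631]
force: [-1.0, 0.5, -1.5]
grip_width: 0.02
grip_force: 25.0
```

Call:
apply_moves --plan '[0, 0, 0.3, 0, 0, 0, 0, 0]'

```text
time_s: 14.65
ee_pos: [0.6034, 0.0133, 0.0986]
eef_rot: [-3.142, -0.0, 1.631]
force: [0.6, -0.3, -1.2]
grip_width: 0.0195
grip_force: 25.0
```

Call:
apply_moves --plan '[0, 0, 0.3, 0, 0, 0, 0, 0]'

```text
time_s: 14.85
ee_pos: [0.6034, 0.0133, 0.0983]
eef_rot: [-3.142, -0.0, 1.631]
force: [0.0, 0.2, -1.8]
grip_width: 0.0199
grip_force: 25.0
```

Call:
apply_moves --plan '[0, 0, 0.3, 0, 0, 0, 0, 0]'

```text
time_s: 15.05
ee_pos: [0.6034, 0.0133, 0.098]
eef_rot: [-3.142, 0.0, 1.631]
force: [0.4, 0.6, -1.7]
grip_width: 0.0197
grip_force: 25.0
```

Call:
apply_moves --plan '[0, 0, 0.3, 0, 0, 0, 0, 0]'

```text
time_s: 15.25
ee_pos: [0.6035, 0.0133, 0.0978]
eef_rot: [3.141, 0.0, 1.631]
force: [0.8, -0.5, -0.8]
grip_width: 0.0197
grip_force: 25.0
```

Call:
apply_moves --plan '[0, 0, 0.2, 0, 0, 0, 0, 0]'

```text
time_s: 15.45
ee_pos: [0.6035, 0.0132, 0.0977]
eef_rot: [3.141, 0.0, 1.631]
force: [-0.2, -0.4, 1.4]
grip_width: 0.0202
grip_force: 25.0
```

Call:
apply_moves --plan '[0, 0, 0.2, 0, 0, 0, 0.1, 0, 0, 0, 0, 0]'

```text
time_s: 15.75
ee_pos: [0.6036, 0.0132, 0.0975]
eef_rot: [3.141, 0.0, 1.631]
force: [-0.5, -0.8, 3.5]
grip_width: 0.0199
grip_force: 25.0
```

Run:
```python
from h import *
go(.588,-.1285,.122,np.pi/2-.28)
```

```text
t 15.75 p [0.6036 0.0132 0.0975] rot [3.141 0.    1.631] F [-0.54 -0.79  3.53] M [-0.549  0.194  0.077] w 0.0199 g 25.0
tool dx dy dz mm [-140.5  -24.   -24.5] spin 0.34
```

The middle sample contacts about 4.8 mm lower than the left, at 5 N, which matches a seated fit. Now the right one.

Call:
apply_moves --plan '[0, 0, -4, 0, 0, 0, -10, 0, 0, 0, -10, 0, -15.6, -2.67, 0, 0, -15.6, -2.67, 0, 0, -15.6, -2.67, 0, 0, -15.6, -2.67, 0, 0, -15.6, -2.67, 0, 0, -15.6, -2.67, 0, 0, -15.6, -2.67, 0, 0, -15.6, -2.67, 0, 0, -15.7, -2.67, 0, 0, 0, 0, 4, 0.113, 0, 0, 5, 0.113, 0, 0, 5, 0.114, 0, 0, 0, 0, 0, 0, 0, 0]'

```text
time_s: 17.45
ee_pos: [0.5879, -0.1288, 0.1074]
eef_rot: [3.142, 0.0, 1.294]
force: [-0.5, 0.1, -0.6]
grip_width: 0.0199
grip_force: 25.0
```

Run:
```python
from h import *
go(.588,-.1285,.098,np.pi/2-.28)
c=grab('side')
A=cv2.resize(c['image'][160:270,280:400],None,fx=5,fy=5,interpolation=3)
cv2.imwrite('pics/c6.png',A[:,:,::-1])
```

```text
t 17.45 p [ 0.5879 -0.1288  0.1074] rot [3.142 0.    1.294] F [-0.46  0.14 -0.6 ] M [-0.081  0.032  0.018] w 0.0199 g 25.0
tool dx dy dz mm [0.3 0.1 9.4] spin 0.003
```

View pics/c6.png

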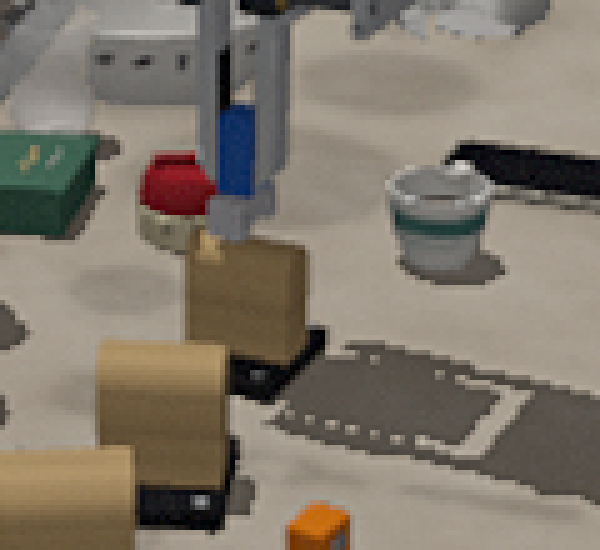

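The leaf is over the right board, with the arch at crop (235,215), and clear of the red timer. I come down by feel.

Call:
apply_moves --plan '[0, 0, 4, 0, 0, 0, 3, 0, 0, 0, 2, 0, 0, 0, 1, 0, 0, 0, 0.5, 0, 0, 0, 0.5, 0, 0, 0, 0, 0]'

```text
time_s: 18.2
ee_pos: [0.5879, -0.1284, 0.0963]
eef_rot: [3.141, 0.0, 1.291]
force: [0.0, -0.8, -1.6]
grip_width: 0.02
grip_force: 25.0
```

Call:
apply_moves --plan '[0, 0, 0.4, 0, 0, 0, 0.4, 0, 0, 0, 0, 0]'

```text
time_s: 18.5
ee_pos: [0.5878, -0.1284, 0.0954]
eef_rot: [-3.142, 0.0, 1.291]
force: [-0.3, 0.5, -0.0]
grip_width: 0.0196
grip_force: 25.0
```

Call:
apply_moves --plan '[0, 0, 0.4, 0, 0, 0, 0, 0]'

```text
time_s: 18.7
ee_pos: [0.5878, -0.1284, 0.095]
eef_rot: [-3.142, 0.0, 1.291]
force: [0.4, -0.5, 0.1]
grip_width: 0.02
grip_force: 25.0
```

Call:
apply_moves --plan '[0, 0, 0.3, 0, 0, 0, 0, 0]'

```text
time_s: 18.9
ee_pos: [0.5878, -0.1284, 0.0947]
eef_rot: [-3.142, 0.0, 1.291]
force: [-0.2, -0.9, 0.1]
grip_width: 0.0199
grip_force: 25.0
```

Call:
apply_moves --plan '[0, 0, 0.3, 0, 0, 0, 0, 0]'

```text
time_s: 19.1
ee_pos: [0.5879, -0.1284, 0.0944]
eef_rot: [-3.142, 0.0, 1.291]
force: [0.0, 0.1, 0.4]
grip_width: 0.0197
grip_force: 25.0
```

Call:
apply_moves --plan '[0, 0, 0.3, 0, 0, 0, 0, 0]'

```text
time_s: 19.3
ee_pos: [0.5879, -0.1284, 0.0943]
eef_rot: [3.141, 0.0, 1.291]
force: [0.3, -0.6, 0.6]
grip_width: 0.0198
grip_force: 25.0
```

Call:
apply_moves --plan '[0, 0, 0.3, 0, 0, 0, 0, 0]'

```text
time_s: 19.5
ee_pos: [0.588, -0.1285, 0.0941]
eef_rot: [3.141, 0.0, 1.291]
force: [-1.2, -1.1, 2.0]
grip_width: 0.0199
grip_force: 25.0
```

Call:
apply_moves --plan '[0, 0, 0.2, 0, 0, 0, 0.1, 0, 0, 0, 0, 0]'

```text
time_s: 19.8
ee_pos: [0.588, -0.1285, 0.0941]
eef_rot: [3.141, 0.0, 1.291]
force: [-2.3, -0.8, 6.9]
grip_width: 0.0199
grip_force: 25.0
```

Run:
```python
from h import *
go(.6036,.0130,.122,np.pi/2+.06)
```

```text
t 19.8 p [ 0.588  -0.1285  0.0941] rot [3.141 0.    1.291] F [-2.31 -0.84  6.89] M [-0.185  0.618  0.021] w 0.0199 g 25.0
tool dx dy dz mm [140.3 -24.1 -27.9] spin -0.34
```

The right sample seats 3.7 mm too low, so it is too thin and the middle one fits. Back to the middle.

Call:
apply_moves --plan '[0, 0, -4, 0, 0, 0, -12, 0, 0, 0, -12, 0, 15.6, -2.68, 0, 0, 15.6, -2.68, 0, 0, 15.6, -2.68, 0, 0, 15.6, -2.68, 0, 0, 15.6, -2.68, 0, 0, 15.6, -2.68, 0, 0, 15.6, -2.68, 0, 0, 15.6, -2.68, 0, 0, 15.5, -2.68, 0, 0, 0, 0, 4, -0.113, 0, 0, 8, -0.113, 0, 0, 8, -0.114, 0, 0, 0, 0, 0, 0, 0, 0]'

```text
time_s: 21.5
ee_pos: [0.6035, 0.0135, 0.1017]
eef_rot: [-3.142, -0.0, 1.628]
force: [0.1, -0.5, -0.8]
grip_width: 0.0196
grip_force: 25.0
```

Run:
```python
from h import *
go(.6036,.0130,.0985,np.pi/2+.06)
```

```text
t 21.5 p [0.6035 0.0135 0.1017] rot [-3.142 -0.     1.628] F [ 0.07 -0.46 -0.82] M [-0.06  -0.002 -0.015] w 0.0196 g 25.0
tool dx dy dz mm [-0.5  0.   3.2] spin -0.003
```

Call:
apply_moves --plan '[-0.4, 0, 1.5, 0, 0, 0, 1, 0, 0, 0, 0.6, 0, 0, 0, 0.5, 0, 0, 0, 0, 0]'

```text
time_s: 22.0
ee_pos: [0.6035, 0.0127, 0.0979]
eef_rot: [-3.142, 0.0, 1.63]
force: [-0.2, -0.6, -1.1]
grip_width: 0.0199
grip_force: 25.0
```

Call:
apply_moves --plan '[0, 0, 0.3, 0, 0, 0, 0.2, 0, 0, 0, 0, 0]'

```text
time_s: 22.3
ee_pos: [0.6035, 0.0127, 0.0974]
eef_rot: [-3.142, 0.0, 1.631]
force: [0.4, -0.1, -0.8]
grip_width: 0.0199
grip_force: 25.0
```

Call:
apply_moves --plan '[0, 0, 0.2, 0, 0, 0, 0, 0]'

```text
time_s: 22.5
ee_pos: [0.6035, 0.0127, 0.0973]
eef_rot: [3.142, 0.0, 1.631]
force: [-0.5, 1.3, -1.0]
grip_width: 0.0198
grip_force: 25.0
```

Run:
```python
from h import *
go(.6036,.0130,.098,np.pi/2+.06)
```

```text
t 22.5 p [0.6035 0.0127 0.0973] rot [3.142 0.    1.631] F [-0.46  1.32 -0.99] M [-0.049  0.037  0.02 ] w 0.0198 g 25.0
tool dx dy dz mm [ 0.3  0.1 -0.7] spin 0.0
```

Call:
apply_moves --plan '[0, 0, 0.2, 0, 0, 0, 0, 0]'

```text
time_s: 22.7
ee_pos: [0.6035, 0.0127, 0.0972]
eef_rot: [3.141, 0.0, 1.631]
force: [-0.1, -0.9, 0.1]
grip_width: 0.0201
grip_force: 25.0
```

Call:
apply_moves --plan '[0, 0, 0.2, 0, 0, 0, 0, 0]'

```text
time_s: 22.9
ee_pos: [0.6036, 0.0127, 0.0971]
eef_rot: [3.141, 0.0, 1.631]
force: [-0.7, -0.8, 3.1]
grip_width: 0.0201
grip_force: 25.0
```

Run:
```python
from h import *
go(.6036,.0130,.098,np.pi/2+.06)
```

```text
t 22.9 p [0.6036 0.0127 0.0971] rot [3.141 0.    1.631] F [-0.75 -0.85  3.14] M [-0.271  0.312 -0.045] w 0.0201 g 25.0
tool dx dy dz mm [ 0.3  0.1 -0.9] spin -0.0
```

The leaf is seated at about 4 N. I loosen the grip so it can pivot, then start the roll toward -y.

Call:
apply_moves --plan '[0, 0, 0, 0, 0, 0, 0, 0, -1.4, 0, 0, 0, -1.4, 0, 0.1, 0, -1.4, 0, 0.1, 0, -1.4, 0, 0.1, 0, 0, 0, 0, 0]' --squeeze 8

```text
time_s: 23.6
ee_pos: [0.6038, 0.0069, 0.0965]
eef_rot: [3.142, -0.0, 1.631]
force: [1.2, 1.6, 3.3]
grip_width: 0.0201
grip_force: 8.0
```

Run:
```python
from h import *
go(.6036,.0130,.098,np.pi/2+.06)
```

```text
t 23.6 p [0.6038 0.0069 0.0965] rot [ 3.142 -0.     1.631] F [1.21 1.57 3.32] M [ 0.304 -0.078  0.056] w 0.0201 g 8.0
tool dx dy dz mm [ 6.1  0.1 -1.5] spin -0.0
```

Call:
apply_moves --plan '[-1.4, 0, 0.2, 0, -1.4, 0, 0.2, 0, -1.4, 0, 0.2, 0, -1.4, 0, 0.3, 0, 0, 0, 0, 0]'

```text
time_s: 24.1
ee_pos: [0.604, 0.0013, 0.0955]
eef_rot: [-3.141, 0.0, 1.631]
force: [-0.2, 0.5, 0.8]
grip_width: 0.0201
grip_force: 8.0
```

```bash
cat >> h.py <<'E'
def tilt():
    c=grab('side'); o=monitor.get_obs(); p=o['ee_pos']; K=np.array(c['mtx'])
    q=c['R']@(p+[0,.013,.02])+c['t']; u,v=(K@q/q[2])[:2].astype(int)
    m=mask_blue(c['image']); mm=np.zeros_like(m); mm[v-30:v+30,u-25:u+25]=1; m&=mm
    m=cv2.erode(m.astype(np.uint8),np.ones((3,3)))>0; b=pts(c)[m]
    b=b[np.abs(b[:,1]-np.median(b[:,1]))<.02]
    A=np.c_[b[:,2]-p[2],b[:,0]-p[0],np.ones(len(b))]; s=np.linalg.lstsq(A,b[:,1],rcond=None)[0]
    print('n',len(b),'tilt dy/dz',s[0].round(3),'y at grasp',(s[2]+s[0]*.019).round(4),'ztop',np.percentile(b[:,2],97).round(4))
    return c
E
python3 - <<'E'
from h import *
go(.6036,.0130,.098,np.pi/2+.06)
tilt()
E
```

```text
t 24.1 p [0.604  0.0013 0.0955] rot [-3.141  0.     1.631] F [-0.22  0.51  0.75] M [0.171 0.005 0.051] w 0.0201 g 8.0
tool dx dy dz mm [11.7  0.3 -2.5] spin -0.0
n 79 tilt dy/dz -0.125 y at grasp 0.0176 ztop 0.1351
```

Run:
```python
from h import *
tilt();c=tilt()
A=cv2.resize(c['image'][190:280,270:350],None,fx=6,fy=6,interpolation=3)
cv2.imwrite('pics/c7.png',A[:,:,::-1])
```

```text
n 78 tilt dy/dz -0.131 y at grasp 0.0176 ztop 0.1342
n 79 tilt dy/dz -0.116 y at grasp 0.0175 ztop 0.1341
```

View pics/c7.png

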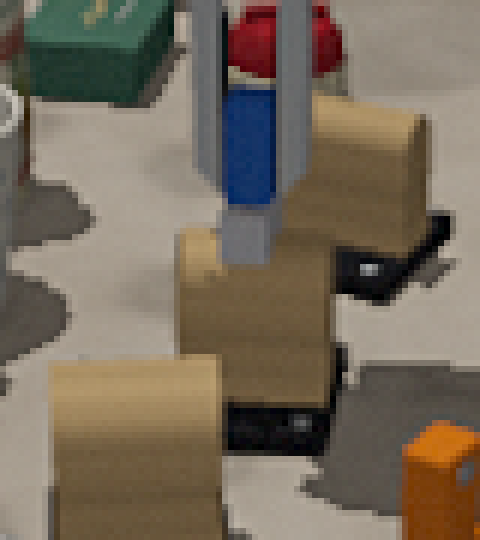

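Run:
```python
from h import *
import h
class M: pass
for f,p in(('s3.npz',[.4411,.1347,.1455]),('s4.npz',[.6231,.133,.1128])):
    d=dict(np.load(f)); h.grab=lambda n:d
    h.monitor=M(); h.monitor.get_obs=lambda:{'ee_pos':np.array(p)}
    h.tilt()
```

```text
n 110 tilt dy/dz 0.004 y at grasp 0.1478 ztop 0.1823
n 102 tilt dy/dz 0.023 y at grasp 0.1463 ztop 0.1495
```

The side view shows the leaf seated and leaning by about 0.15 rad, with its arch at crop (245,235). It lags a little because the pads slip, so I grip a bit firmer and go on.

Call:
apply_moves --plan '[0, 0, 0.1, 0, -1.4, 0, 0.25, 0, -1.4, 0, 0.25, 0, -1.4, 0, 0.3, 0, 0, 0, 0, 0]' --squeeze 16

```text
time_s: 24.75
ee_pos: [0.6045, -0.0026, 0.0948]
eef_rot: [3.141, -0.0, 1.631]
force: [-0.9, 4.0, 1.8]
grip_width: 0.0196
grip_force: 16.0
```

Run:
```python
from h import *
go(.6036,.0130,.098,np.pi/2+.06)
tilt();tilt()
```

```text
t 24.75 p [ 0.6045 -0.0026  0.0948] rot [ 3.141 -0.     1.631] F [-0.86  3.99  1.84] M [0.893 0.078 0.028] w 0.0196 g 16.0
tool dx dy dz mm [15.7  0.1 -3.2] spin -0.0
n 79 tilt dy/dz -0.176 y at grasp 0.0151 ztop 0.1337
n 79 tilt dy/dz -0.184 y at grasp 0.0148 ztop 0.133
```

Call:
apply_moves --plan '[0, 0, 0.3, 0, 0, 0, 0.2, 0, 0, 0, 0, 0]'

```text
time_s: 25.15
ee_pos: [0.6045, -0.0028, 0.0947]
eef_rot: [3.141, 0.0, 1.631]
force: [-0.8, 2.8, 6.4]
grip_width: 0.0201
grip_force: 16.0
```

Call:
apply_moves --plan '[-1.2, 0, 0.35, 0, -1.2, 0, 0.4, 0, 0, 0, 0, 0]'

```text
time_s: 25.45
ee_pos: [0.6047, -0.0053, 0.0939]
eef_rot: [3.141, 0.0, 1.631]
force: [-0.0, 3.0, 6.3]
grip_width: 0.0201
grip_force: 16.0
```

Run:
```python
from h import *
go(.6036,.0130,.098,np.pi/2+.06)
tilt();tilt()
```

```text
t 25.45 p [ 0.6047 -0.0053  0.0939] rot [3.141 0.    1.631] F [-0.03  2.99  6.32] M [ 0.686  0.178 -0.009] w 0.0201 g 16.0
tool dx dy dz mm [18.3 -0.  -4.1] spin -0.0
n 75 tilt dy/dz -0.231 y at grasp 0.0139 ztop 0.1323
n 77 tilt dy/dz -0.257 y at grasp 0.0136 ztop 0.1322
```

Call:
apply_moves --plan '[-1.3, 0, 0.38, 0, -1.3, 0, 0.4, 0, 0, 0, 0, 0]'

```text
time_s: 25.85
ee_pos: [0.6049, -0.0078, 0.093]
eef_rot: [3.141, 0.0, 1.631]
force: [0.1, 2.2, 4.5]
grip_width: 0.0201
grip_force: 16.0
```

Call:
apply_moves --plan '[-1.3, 0, 0.4, 0, -1.3, 0, 0.42, 0, 0, 0, 0, 0, 0, 0, 0, 0]'

```text
time_s: 26.25
ee_pos: [0.6051, -0.0105, 0.0921]
eef_rot: [3.141, 0.0, 1.631]
force: [-0.2, 2.1, 5.1]
grip_width: 0.02
grip_force: 16.0
```

Run:
```python
from h import *
go(.6036,.0130,.098,np.pi/2+.06)
tilt();tilt()
```

```text
t 26.25 p [ 0.6051 -0.0105  0.0921] rot [3.141 0.    1.631] F [-0.21  2.13  5.13] M [ 0.552 -0.004  0.006] w 0.02 g 16.0
tool dx dy dz mm [23.5 -0.1 -5.9] spin -0.0
n 85 tilt dy/dz -0.291 y at grasp 0.0101 ztop 0.1326
n 86 tilt dy/dz -0.301 y at grasp 0.0104 ztop 0.1324
```

Call:
apply_moves --plan '[-1.3, 0, 0.45, 0, -1.3, 0, 0.48, 0, -0.8, 0, 0.3, 0, 0, 0, 0, 0, 0, 0, 0, 0]'

```text
time_s: 26.85
ee_pos: [0.6052, -0.0138, 0.0908]
eef_rot: [3.141, 0.0, 1.631]
force: [1.2, 1.1, 4.4]
grip_width: 0.02
grip_force: 16.0
```

Run:
```python
from h import *
go(.6036,.0130,.098,np.pi/2+.06)
tilt();tilt()
```

```text
t 26.85 p [ 0.6052 -0.0138  0.0908] rot [3.141 0.    1.631] F [1.16 1.05 4.36] M [ 0.522 -0.056 -0.023] w 0.02 g 16.0
tool dx dy dz mm [26.8  0.  -7.2] spin -0.0
n 83 tilt dy/dz -0.329 y at grasp 0.0081 ztop 0.1319
n 87 tilt dy/dz -0.363 y at grasp 0.0087 ztop 0.1308
```

The roll is proven at about 0.34 rad, seated and lightly pressed. Now back upright.

Call:
apply_moves --plan '[1.4, 0, -0.42, 0, 1.4, 0, -0.4, 0, 1.4, 0, -0.36, 0, 0, 0, 0, 0]'

```text
time_s: 27.35
ee_pos: [0.6047, -0.0105, 0.0917]
eef_rot: [-3.141, 0.002, 1.631]
force: [-0.2, -6.1, 2.6]
grip_width: 0.0198
grip_force: 16.0
```

Call:
apply_moves --plan '[1.4, 0, -0.34, 0, 1.4, 0, -0.3, 0, 1.2, 0, -0.25, 0, 0, 0, 0, 0]'

```text
time_s: 27.75
ee_pos: [0.6044, -0.0066, 0.0925]
eef_rot: [-3.141, 0.002, 1.631]
force: [0.1, -5.9, 3.7]
grip_width: 0.0199
grip_force: 16.0
```

Run:
```python
from h import *
go(.6036,.0130,.098,np.pi/2+.06)
tilt();tilt()
```

```text
t 27.75 p [ 0.6044 -0.0066  0.0925] rot [-3.141e+00  2.000e-03  1.631e+00] F [ 0.09 -5.89  3.66] M [-1.32  -0.017  0.026] w 0.0199 g 16.0
tool dx dy dz mm [19.6  0.4 -5.5] spin -0.0
n 86 tilt dy/dz -0.266 y at grasp 0.0125 ztop 0.1332
n 84 tilt dy/dz -0.268 y at grasp 0.0124 ztop 0.1342
```

Call:
apply_moves --plan '[0, 0, 0, 0, 1.4, 0, -0.3, 0, 1.4, 0, -0.28, 0, 1.4, 0, -0.26, 0, 0, 0, 0, 0]' --squeeze 11

```text
time_s: 28.35
ee_pos: [0.6041, -0.0015, 0.0934]
eef_rot: [-3.141, 0.001, 1.631]
force: [-0.2, -5.2, 1.0]
grip_width: 0.0201
grip_force: 11.0
```

Call:
apply_moves --plan '[1.4, 0, -0.25, 0, 1.4, 0, -0.22, 0, 1.4, 0, -0.2, 0, 0, 0, 0, 0]'

```text
time_s: 28.75
ee_pos: [0.604, 0.0032, 0.0942]
eef_rot: [-3.141, -0.0, 1.631]
force: [-1.3, -2.9, 0.2]
grip_width: 0.0201
grip_force: 11.0
```

Run:
```python
from h import *
go(.6036,.0130,.098,np.pi/2+.06)
tilt();tilt()
```

```text
t 28.75 p [0.604  0.0032 0.0942] rot [-3.141 -0.     1.631] F [-1.28 -2.87  0.22] M [-0.658  0.126  0.005] w 0.0201 g 11.0
tool dx dy dz mm [ 9.8  0.2 -3.8] spin 0.0
n 79 tilt dy/dz -0.133 y at grasp 0.0187 ztop 0.1353
n 77 tilt dy/dz -0.116 y at grasp 0.0184 ztop 0.1336
```

Call:
apply_moves --plan '[0, 0, 0.3, 0, 1.4, 0, -0.15, 0, 1.4, 0, -0.1, 0, 1.4, 0, -0.08, 0, 0, 0, 0, 0]'

```text
time_s: 29.35
ee_pos: [0.6039, 0.0073, 0.0943]
eef_rot: [3.141, -0.0, 1.631]
force: [-0.1, -3.6, 1.4]
grip_width: 0.0199
grip_force: 11.0
```

Run:
```python
from h import *
go(.6036,.0130,.098,np.pi/2+.06)
tilt();tilt()
```

```text
t 29.35 p [0.6039 0.0073 0.0943] rot [ 3.141 -0.     1.631] F [-0.14 -3.63  1.39] M [-0.789  0.03   0.007] w 0.0199 g 11.0
tool dx dy dz mm [ 5.7  0.1 -3.7] spin 0.0
n 78 tilt dy/dz -0.077 y at grasp 0.0215 ztop 0.1333
n 79 tilt dy/dz -0.086 y at grasp 0.0215 ztop 0.1348
```

Call:
apply_moves --plan '[0, 0, 0.1, 0, 1.3, 0, -0.08, 0, 1.3, 0, -0.05, 0, 1.3, 0, 0, 0, 0.6, 0, 0, 0, 0, 0, 0, 0]'

```text
time_s: 30.05
ee_pos: [0.6035, 0.0118, 0.0943]
eef_rot: [3.142, -0.0, 1.631]
force: [-0.1, -2.8, 1.3]
grip_width: 0.0197
grip_force: 11.0
```

Run:
```python
from h import *
go(.6036,.0130,.098,np.pi/2+.06)
tilt();tilt();tilt()
```

```text
t 30.05 p [0.6035 0.0118 0.0943] rot [ 3.142 -0.     1.631] F [-0.07 -2.79  1.27] M [-0.771  0.033  0.059] w 0.0197 g 11.0
tool dx dy dz mm [ 1.2  0.1 -3.7] spin 0.0
n 74 tilt dy/dz 0.011 y at grasp 0.0243 ztop 0.1341
n 77 tilt dy/dz -0.005 y at grasp 0.024 ztop 0.1331
n 76 tilt dy/dz -0.031 y at grasp 0.0243 ztop 0.1332
```

Call:
apply_moves --plan '[1.3, 0, 0, 0, 0, 0, 0.1, 0, 0, 0, 0, 0]'

```text
time_s: 30.5
ee_pos: [0.6034, 0.013, 0.0943]
eef_rot: [3.142, -0.0, 1.631]
force: [-0.5, -3.1, 2.5]
grip_width: 0.0199
grip_force: 11.0
```

Run:
```python
from h import *
go(.6036,.0130,.098,np.pi/2+.06)
tilt();tilt();tilt();tilt()
```

```text
t 30.5 p [0.6034 0.013  0.0943] rot [ 3.142 -0.     1.631] F [-0.48 -3.07  2.5 ] M [-0.7    0.097  0.031] w 0.0199 g 11.0
tool dx dy dz mm [ 0.   0.2 -3.7] spin 0.0
n 70 tilt dy/dz -0.013 y at grasp 0.025 ztop 0.1344
n 69 tilt dy/dz -0.014 y at grasp 0.0253 ztop 0.134
n 66 tilt dy/dz -0.011 y at grasp 0.0254 ztop 0.1335
n 73 tilt dy/dz 0.019 y at grasp 0.025 ztop 0.1344
```

It is upright within about 0.02 rad. I ease the grip and open.

Call:
apply_moves --plan '[0, 0, 0, 0, 0, 0, 0, 0, 0, 0, 0, 0]' --squeeze 3

```text
time_s: 31.0
ee_pos: [0.6034, 0.0132, 0.0942]
eef_rot: [-3.142, -0.0, 1.631]
force: [-0.1, 1.2, 2.3]
grip_width: 0.0202
grip_force: 3.0
```

Call:
apply_moves --plan '[0, 0, 0, 0, 0, 0, 0, 0, 0, 0, 0, 0, 0, 0, 0, 0, 0, 0, 0, 0]' --hand 0

```text
time_s: 31.5
ee_pos: [0.6034, 0.0129, 0.0941]
eef_rot: [-3.141, -0.0, 1.631]
force: [0.2, -0.1, -0.3]
grip_width: 0.047
grip_force: 0.0
```

Run:
```python
from h import *
go(.6036,.0130,.098,np.pi/2+.06)
tilt();tilt();c=tilt()
A=cv2.resize(c['image'][190:280,270:350],None,fx=6,fy=6,interpolation=3)
cv2.imwrite('pics/c8.png',A[:,:,::-1])
```

```text
t 31.5 p [0.6034 0.0129 0.0941] rot [-3.141 -0.     1.631] F [ 0.16 -0.07 -0.34] M [-0.028  0.04   0.01 ] w 0.047 g 0.0
tool dx dy dz mm [ 0.1  0.2 -3.9] spin -0.0
n 68 tilt dy/dz 0.006 y at grasp 0.0257 ztop 0.1328
n 76 tilt dy/dz 0.001 y at grasp 0.0257 ztop 0.1322
n 75 tilt dy/dz 0.019 y at grasp 0.0254 ztop 0.1323
```

View pics/c8.png

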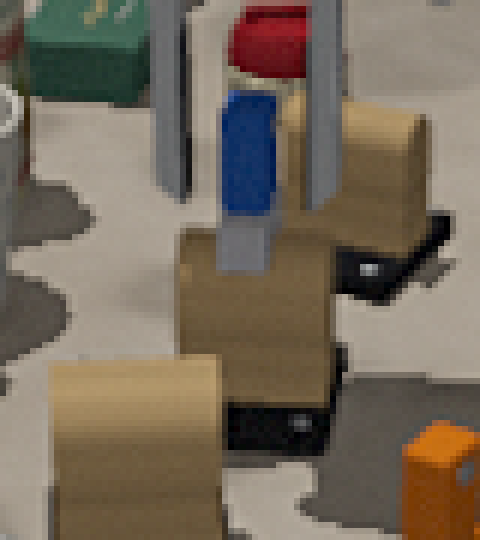

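The leaf stands alone, upright on the middle board, with the handle at crop (248,155) and the fingers clear on both sides. I lift away.

Call:
apply_moves --plan '[0, 0, -5, 0, 0, 0, -10, 0, 0, 0, -15, 0, 0, 0, -20, 0, 0, 0, -20, 0, 0, 0, -20, 0, 0, 0, 0, 0, 0, 0, 0, 0, 0, 0, 0, 0]'

```text
time_s: 32.55
ee_pos: [0.6031, 0.0129, 0.1834]
eef_rot: [-3.14, -0.0, 1.631]
force: [-0.2, -0.1, 0.7]
grip_width: 0.0468
grip_force: 0.0
```

Run:
```python
from h import *
import h
o=monitor.get_obs(); print(o['time_s'],o['ee_pos'],o['force'])
class M: pass
m0=h.monitor; h.monitor=M(); h.monitor.get_obs=lambda:{'ee_pos':np.array([.6034,.0129,.0941])}
for i in range(3): h.tilt()
print(ctrl.hand_in())
```

```text
32.55 [0.60309402 0.01292282 0.18341745] [-0.23747565 -0.13045949  0.67614151]
n 69 tilt dy/dz 0.023 y at grasp 0.0259 ztop 0.1327
n 69 tilt dy/dz 0.039 y at grasp 0.0257 ztop 0.1328
n 68 tilt dy/dz 0.019 y at grasp 0.0254 ztop 0.1316
the job is handed in; nothing more can be done
None
```

The leaf touched the left, middle and right samples in turn and fits the middle one; there it was rolled to about 0.34 rad (20°) under roughly 5 N and brought back. It is now released and standing upright on that sample, and the job is handed in; no verdict came back.

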